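Screw down the cover of the vegetable cutter

TASK

The washed cover is back on the vegetable cutter, but its three wing bolts are still slack. Screw each of them clockwise until it is fully home against its stop, taking a fresh grip as often as needed, then let go; leave the bowl, the spare disc and the bottle where they are.

Things in the scene. Friction and masses are not known exactly. Their poses are not given: they have to be found in the camera images.
- cutter: table-top vegetable cutter, white and bare aluminium, 340 x 230 x 310 mm high, fixed on the draining board; origin on the board under its middle, z up, x to its back (its front faces the robot at yaw 0). Its round head, 212 mm across, leans 35 deg towards its front
- cover (a point): centre of the outer face of the head's round cover; z out of the face, x up the slope to the top bolt. The wing bolts stand 106 mm from it, at 0 and +-120 deg about z. The feed tube with its black pusher, 72 mm across, stands 70 mm out of the face here
- bolt_top_wing (a point): the uppermost (at the high edge) of the three black wing bolts holding the cover. Point on its axis at mid-height of the wing, a flat bar 46 long, 12 thick, 25 tall (mm); under it a round foot, 32 across, 8 thick, on the cover face 20 below this point. z points out along the axis, away from the machine (35 deg from vertical), x along the wing, y across its thickness
- bolt_top (a joint): turn of the top wing bolt, rad: 0 at the slack end of its captive thread, grows clockwise seen from outside. Steady drag 0.15 N m; stays where left; does not move along its axis. Fully home is a hard stop, felt as it stops turning, somewhere between 3.9 and 5.1 (each bolt has its own); it starts 1.6 to 2.5 short of it
- bolt_left_wing (a point): the lower one on the robot's left (+y) of the three black wing bolts holding the cover. Point on its axis at mid-height of the wing, a flat bar 46 long, 12 thick, 25 tall (mm); under it a round foot, 32 across, 8 thick, on the cover face 20 below this point. z points out along the axis, away from the machine (35 deg from vertical), x along the wing, y across its thickness
- bolt_left (a joint): turn of the left wing bolt, rad: 0 at the slack end of its captive thread, grows clockwise seen from outside. Steady drag 0.15 N m; stays where left; does not move along its axis. Fully home is a hard stop, felt as it stops turning, somewhere between 3.9 and 5.1 (each bolt has its own); it starts 1.6 to 2.5 short of it
- bolt_right_wing (a point): the lower one on the robot's right (-y) of the three black wing bolts holding the cover. Point on its axis at mid-height of the wing, a flat bar 46 long, 12 thick, 25 tall (mm); under it a round foot, 32 across, 8 thick, on the cover face 20 below this point. z points out along the axis, away from the machine (35 deg from vertical), x along the wing, y across its thickness
- bolt_right (a joint): turn of the right wing bolt, rad: 0 at the slack end of its captive thread, grows clockwise seen from outside. Steady drag 0.15 N m; stays where left; does not move along its axis. Fully home is a hard stop, felt as it stops turning, somewhere between 3.9 and 5.1 (each bolt has its own); it starts 1.6 to 2.5 short of it
- bowl: steel bowl, 170 mm across and 58 mm high, loose, under the cutter's outlet; origin at the centre of its underside, z up
- disc: spare cutting disc, steel, 160 mm across and 4 mm thick with a black hub 34 mm across and 20 mm high, loose, flat on the board; origin at the centre of its underside
- soap: clear bottle, 60 mm across and 170 mm high, loose, standing; origin at the centre of its underside

How it is judged (in metres and radians):
At the end, for the whole second after the job is handed in: All three wing bolts are within 0.1 rad of their stops (top: past 4.4, left: past 4.0, right: past 4.8 rad); bowl, disc and bottle are within 30 mm of where they began (value of joint bolt_top above 4.4 rad and value of joint bolt_left above 4 rad and value of joint bolt_right above 4.8 rad and distance of each of bowl, disc, soap from where it was at the start of the episode below 0.03 m); the robot touches nothing.
It fails at once if the bowl is pushed more than 30 mm (distance of bowl from where it was at the start of the episode above 0.03 m).
It fails at once if the spare disc is pushed more than 30 mm (distance of disc from where it was at the start of the episode above 0.03 m).
It fails at once if the bottle is pushed more than 30 mm (distance of soap from where it was at the start of the episode above 0.03 m).
It fails at once if the bottle is knocked over (angle between soap's own z axis and vertical above 0.5 rad).
It also fails if it takes over 72 s, if anything falls off the work surface, if the arm or the gripper's body presses on something with over 40 N, if the wrist force passes 120 N, or if a joint passes its speed limit or range.

ROBOT

A 7-joint arm with a two-finger parallel gripper is mounted at the origin on the work surface. World frame = base frame: x ahead of the robot, y to its left, z up, the work surface at z = 0. Lengths are in mm, angles in rad, forces in N, time in s.
With the tool pointing down it reaches from about 400 to 850 mm from the base axis. Payload 4.5 kg.
Tool frame: the origin (TCP) lies at the very end of the fingers, on their centre line; the grasp point (between the pads) lies 19 mm behind it (ctrl.grip_point_offset is the z of the grasp point in the tool frame, in mm); z points along the fingers, y is the line along which they close (so a half turn about z gives the same grasp; the last joint's range is limited). The gripper opens to 85 mm and grips with 20 to 120 N. Pads are 22 mm wide; open, the fingers measure 114 mm over their backs; the gripper's body (76 mm by 85 mm) begins 54 mm behind the grasp point. The pads swing forward as they close: fully open they stand 13 mm farther back than shut.
Start: joints at [1.286, 0.689, -0.195, 1.565, 0.157, 0.902, -0.215], TCP at [195.922, -593.522, 231.317] pointing down, gripper open.
Joint ranges: [-3.01, 3.01], [-0.46, 2.08], [-1.47, 1.51], [0.13, 2.56], [-1, 4.14], [0.04, 2.09], [-2.66, 2.66]. Speed limits (rad/s): [2.57, 2.57, 3.14, 3.14, 3.14, 3.14, 3.14].

INTERFACE

Orientations are given as a 3x3 rotation matrix whose columns are the frame's x, y, z axes.
In Python, from plant import ctrl gives the robot as it stands.
- The arm moves only by the shell command python3 -m pendant 'ROWS'. ROWS is JSON, a list of rows, each a list of 5 numbers: the shift along the world's x, y, z in cm, then the turn about the world's z in rad, then the finger opening in cm, from 0 to 8.54. In form: [[tx, ty, tz, spin, claw], ...]. A call has 1 to 12 rows; each row shifts and turns the commanded pose from where the row before left it; what a row does not reach is not made up. A row lasts 1/12 s, in which the tool goes at most 41.7 mm and 7.16 degrees, less where a joint would pass 70% of its speed; a pose out of reach is approached as far as the arm can. A call is refused whole if a number of a shift passes 4.17 or a number of a turn 0.125, either way. A call with a gripper value outside its range is refused whole. The fingers move at their own pace and stop on an object; the grip force is fixed at half the most. Time passes only in rows, so rows that do not move let the fingers close. It gives the time, the measured TCP pose, the force, the opening and the grip force at its end, in the units of the state.
- ctrl.read_state(): the state, without advancing time (a new reading comes with each control period).
- ctrl.get_image(name): name is "scene" or "side" or "wrist"; returns the picture (420x560x3 uint8, blue, green, red); there is no depth.
- ctrl.get_calibration(name): a dict with "intrinsics" (3x3 intrinsics, pixels), "k1" (the pictures are not rectified: a ray, as slopes to the right and down, at radius r is drawn at 1 + k1 r^2 times it, then the intrinsics apply), "world_from_camera" (4x4, takes a point from camera to world coordinates); the wrist camera has in their place "T_tool_cam" (4x4, takes a point from camera to tool coordinates, whose origin is the TCP and whose axes are the flange's). Camera axes: x right, y up, looking along -z (the intrinsics and any distortion apply to the point x, -y, -z); pixel columns grow to the right and rows downward; lengths in mm; the calibration is good to about 2 mm. A picture is of the moment at which its call begins: read the wrist's pose just before it. get_calibration takes no time and is no camera call.
- ctrl.sign_off(): hands the job in; it is judged then, once.
The state is a dict: "t": time; "qpos": joint angles; "qvel": joint speeds; "effort": joint torques, N m; "position": TCP position; "tool_rot": TCP orientation; "contact_force": force on the tool from outside, world axes, zero at the start; "torque": the same for the moment, N m; "width": opening from 0.0 (shut) to 1.0 (fully open); "gripper_force": force on a finger pad.
Only numpy, scipy, OpenCV 4.12 (cv2) and the standard library are available. Lean on these libraries where they do the work, as an engineer would, in place of code of your own. Each camera call takes 0.05 s, during which the arm holds its last target. There are 200 camera calls.

## Working session

There is one attempt and no reset: what is moved stays moved. The work goes in short steps, Python scripts to look and compute and a shell command to move; the robot and the scene stay as the last step left them, time stands still between calls to the robot, and variables do not carry over. Pictures are saved under pics/ and viewed, at most 10 in all, crops included, and the job is handed in when it is done.

```bash
ls; mkdir -p pics
python3 - <<'E'
from plant import ctrl
import cv2,numpy as np
s=ctrl.read_state();print({k:np.round(v,3).tolist() for k,v in s.items()},ctrl.grip_point_offset)
for n in("scene","side","wrist"):
    cv2.imwrite(f"pics/{n}0.png",ctrl.get_image(n));c=ctrl.get_calibration(n);print(n,{k:np.round(v,3).tolist() for k,v in c.items()})
E
```

```text
pics
{'t': 0.0, 'qpos': [1.286, 0.69, -0.194, 1.566, 0.157, 0.902, -0.215], 'qvel': [-0.0, -0.001, 0.001, -0.001, 0.0, 0.001, 0.001], 'effort': [-0.001, -53.962, -1.267, -15.855, 0.009, 0.009, -0.0], 'position': [195.641, -592.915, 230.476], 'tool_rot': [[0.95, 0.314, -0.001], [0.314, -0.95, 0.002], [-0.0, -0.002, -1.0]], 'contact_force': [0.246, -0.407, -0.643], 'torque': [-0.001, 0.003, -0.002], 'gripper_force': 0.0, 'width': 1.004} -18.700000000000003
scene {'intrinsics': [[503.528, 0.0, 287.46], [0.0, 503.528, 207.545], [0.0, 0.0, 1.0]], 'k1': -0.185, 'world_from_camera': [[-0.452, -0.67, 0.588, 1386.169], [0.892, -0.352, 0.284, 422.902], [0.017, 0.653, 0.757, 1322.533], [0.0, 0.0, 0.0, 1.0]]}
side {'intrinsics': [[485.202, 0.0, 281.762], [0.0, 485.202, 207.612], [0.0, 0.0, 1.0]], 'k1': -0.176, 'world_from_camera': [[-0.78, 0.403, -0.478, -100.613], [-0.625, -0.515, 0.586, 716.341], [-0.01, 0.756, 0.654, 1004.62], [0.0, 0.0, 0.0, 1.0]]}
wrist {'intrinsics': [[369.961, 0.0, 281.091], [0.0, 369.961, 212.632], [0.0, 0.0, 1.0]], 'k1': -0.044, 'T_tool_cam': [[0.0, 0.954, 0.3, 75.317], [1.0, -0.001, 0.001, 0.03], [0.001, 0.3, -0.954, -142.618], [0.0, 0.0, 0.0, 1.0]]}
```

View pics/scene0.png

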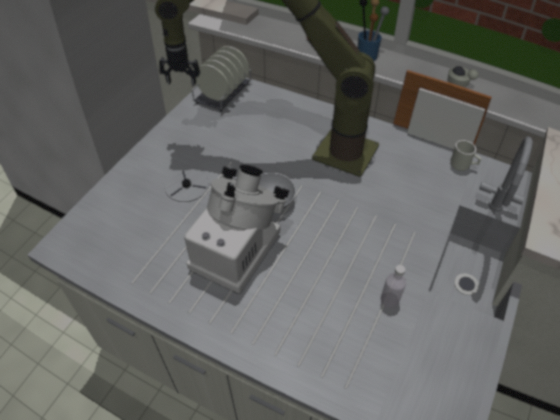

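View pics/side0.png

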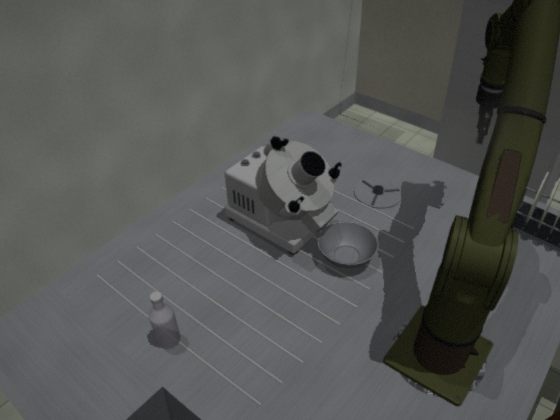

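```bash
cat > h.py <<'E'
from plant import ctrl
import cv2,numpy as np
def cam(n,s=None):
    c=ctrl.get_calibration(n)
    if n=="wrist":
        T=np.eye(4);T[:3,:3]=s["tool_rot"];T[:3,3]=s["position"];M=T@c["T_tool_cam"]
    else: M=np.array(c["world_from_camera"])
    return np.array(c["intrinsics"]),c["k1"],M
def ray(c,p):
    K,k,M=c
    d=(np.array(p,float)-K[:2,2])/K[0,0]; u=d.copy()
    for _ in range(20): u=d/(1+k*(u@u))
    v=M[:3,:3]@[u[0],-u[1],-1]; return M[:3,3],v/np.linalg.norm(v)
def proj(c,P):
    K,k,M=c
    q=M[:3,:3].T@(np.array(P)-M[:3,3]); u=np.array([q[0],-q[1]])/-q[2]
    return u*(1+k*(u@u))*K[0,0]+K[:2,2]
def tri(rs):
    A=0;b=0
    for o,v in rs:
        m=np.eye(3)-np.outer(v,v);A=A+m;b=b+m@o
    x=np.linalg.solve(A,b);return x,[round(float(np.linalg.norm((np.eye(3)-np.outer(v,v))@(x-o))),1) for o,v in rs]
def blobs(im,thr,box):
    x0,y0,x1,y1=box;g=im[y0:y1,x0:x1].max(2)
    n,l,st,ce=cv2.connectedComponentsWithStats((g<thr).astype(np.uint8))
    return [(st[i,4],np.round(ce[i]+[x0,y0],1).tolist()) for i in range(1,n) if st[i,4]>15]
E
python3 - <<'E'
from h import *
a=cv2.imread("pics/scene0.png");b=cv2.imread("pics/side0.png")
for t in(35,50):
    print(t,blobs(a,t,(205,155,300,215)),blobs(b,t,(262,128,348,222)))
x=cv2.resize(np.clip(a[150:230,170:310].astype(float)*1.6,0,255).astype(np.uint8),None,fx=5,fy=5)[:,:700]
y=cv2.resize(np.clip(b[125:225,255:395].astype(float)*1.6,0,255).astype(np.uint8),None,fx=5,fy=5)
cv2.imwrite("pics/c1.png",cv2.resize(np.vstack([x,y]),None,fx=.65,fy=.65))
E
```

```text
35 [(np.int32(124), [250.8, 170.1]), (np.int32(87), [228.9, 172.4]), (np.int32(61), [230.0, 190.8]), (np.int32(90), [280.7, 192.8])] [(np.int32(140), [277.8, 142.9]), (np.int32(423), [312.5, 163.5]), (np.int32(98), [334.5, 171.4]), (np.int32(91), [293.6, 206.4])]
50 [(np.int32(158), [250.6, 169.8]), (np.int32(111), [228.6, 172.2]), (np.int32(81), [230.0, 190.6]), (np.int32(117), [280.8, 192.7])] [(np.int32(152), [277.7, 142.8]), (np.int32(447), [312.3, 163.6]), (np.int32(110), [334.6, 171.1]), (np.int32(21), [309.2, 181.1]), (np.int32(102), [293.7, 206.3])]
```

View pics/c1.png

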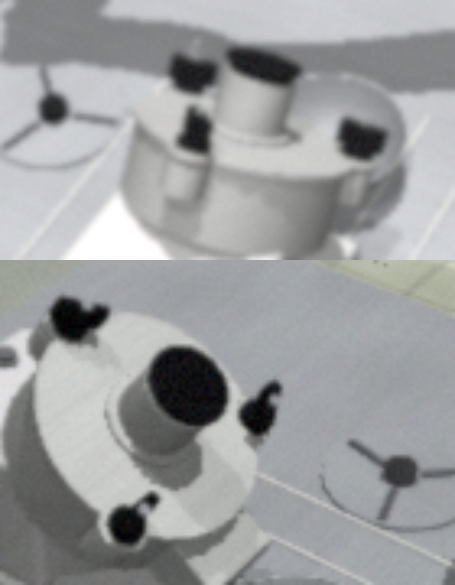

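Run:
```python
from h import *
from scipy.optimize import least_squares
A=cam("scene");B=cam("side")
px=dict(top=((230,190.8),(277.8,142.9)),left=((280.7,192.8),(293.6,206.4)),right=((228.9,172.4),(334.5,171.4)),push=((250.7,170),(312.4,163.5)))
P={}
for k,(p,q) in px.items():
    x,r=tri([ray(A,p),ray(B,q)]);P[k]=x;print(k,x.round(1),r)
t,l,r=P["top"],P["left"],P["right"];print([np.linalg.norm(a-b).round(1) for a,b in((t,l),(t,r),(l,r))],106*3**.5)
n=np.cross(l-t,r-t);n/=np.linalg.norm(n);print("n",n,np.degrees(np.arccos(abs(n[2]))))
def frame(yaw):
    x=np.array([np.cos(yaw),np.sin(yaw),0]);th=np.radians(35)
    zc=-np.sin(th)*x+np.cos(th)*np.array([0,0,1]);xc=np.cos(th)*x+np.sin(th)*np.array([0,0,1])
    return np.c_[xc,np.cross(zc,xc),zc]
def pts(v):
    R=frame(v[3]);return {k:v[:3]+R@[106*np.cos(a),106*np.sin(a),16] for k,a in(("top",0),("left",2*np.pi/3),("right",-2*np.pi/3))}|{"push":v[:3]+R@[0,0,70]}
def f(v):
    Q=pts(v);return np.concatenate([np.r_[proj(A,Q[k])-px[k][0],proj(B,Q[k])-px[k][1]] for k in px])
s=least_squares(f,np.r_[(t+l+r)/3,0.3]);print(s.x,s.fun.round(1))
print({k:q.round(1) for k,q in pts(s.x).items()});print(frame(s.x[3]).round(3))
for n,box in(("scene",(0,0,0,0)),):pass
for k,p,z in(("disc",(186,183),10),("bowl",(0,0),0)):
    if p[0]: o,v=ray(A,p);print(k,o+v*((z-o[2])/v[2]))
o,v=ray(B,(347,242));print("bowl",o+v*((40-o[2])/v[2]));o,v=ray(B,(165,330));print("soap",o+v*((60-o[2])/v[2]))
```

```text
top [ 601.2 -133.7  285. ] [2.4, 2.4]
left [470.8 -38.6 195.4] [5.4, 5.4]
right [ 470.5 -223.2  197.9] [3.6, 3.6]
push [ 486.3 -133.8  266.5] [1.5, 1.5]
[np.float64(184.6), np.float64(180.8), np.float64(184.6)] 183.597385602301
n [-0.56040745  0.01247548  0.82812309] 34.09358606123669
[ 5.24205312e+02 -1.32193912e+02  2.11640454e+02 -8.51131409e-03] [ 0.6  0.9  0.2 -0.8  0.4  1.9  1.3 -1.7  0.5  1.8  0.8 -0.1  1.2 -0.4
  0.7 -0.6]
{'top': array([ 601.9, -132.9,  285.5]), 'left': array([472.4, -40. , 194.3]), 'right': array([ 470.8, -223.5,  194.3]), 'push': array([ 484.1, -131.9,  269. ])}
[[ 0.819  0.009 -0.574]
 [-0.007  1.     0.005]
 [ 0.574  0.     0.819]]
disc [ 431.94663976 -445.64532981   10.        ]
bowl [ 367.38227067 -146.08094915   40.        ]
soap [531.14422932 382.23853043  60.        ]
```

```bash
python3 -m pendant '[[0,0,4,0.12,8.5],[0,0,4,0.12,8.5],[0,0,4,0.12,8.5],[0,0,4,0.12,8.5],[0,0,4,0.12,8.5],[1.9,3.6,0,0.12,8.5],[1.9,3.6,0,0.12,8.5],[1.9,3.6,0,0.12,8.5],[1.9,3.6,0,0.12,8.5],[1.9,3.6,0,0.12,8.5],[1.9,3.6,0,0.1,8.5],[1.9,3.6,0,0,8.5]]'
python3 -m pendant '[[1.9,3.6,0,0,6],[1.9,3.6,0,0,4],[1.9,3.6,0,0,3],[1.9,3.6,0,0,3],[1.9,3.6,0,0,3],[1.9,3.6,0,0,3],[0,0,0,0,3],[0,0,0,0,3]]'
python3 - <<'E'
from h import *
s=ctrl.read_state();im=ctrl.get_image("wrist");cv2.imwrite("pics/w1.png",im)
print(s["t"],s["position"],s["qpos"],s["tool_rot"],s["contact_force"],s["width"])
import json;json.dump({k:np.array(s[k]).tolist() for k in("position","tool_rot")},open("w1.json","w"))
E
```

```text
t: 1.15
position: [329.1, -339.6, 431.2]
tool_rot: [[-0.052, 0.999, -0.0], [0.999, 0.052, 0.0], [0.0, -0.0, -1.0]]
contact_force: [1.4, -0.9, 0.7]
width: 0.994
gripper_force: 0.0
t: 1.82
position: [443.5, -122.8, 431.3]
tool_rot: [[-0.055, 0.999, 0.0], [0.999, 0.055, 0.001], [0.001, 0.0, -1.0]]
contact_force: [-0.3, -0.7, 0.2]
width: 0.349
gripper_force: 0.0
1.8167 [ 443.54533997 -122.75817142  431.32405416] [ 0.6964227   0.30749214 -0.73263121  1.68215219  0.21536099  1.23476724
 -0.02964759] [[-5.46880143e-02  9.98503477e-01  1.65185096e-04]
 [ 9.98503251e-01  5.46878857e-02  7.02135012e-04]
 [ 6.92050627e-04  2.03336225e-04 -9.99999740e-01]] [-0.28089605 -0.65169534  0.18363473] 0.3493298185969329
```

View pics/w1.png

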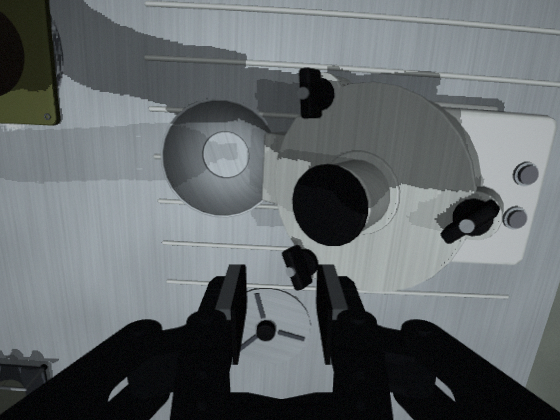

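Run:
```python
import cv2,numpy as np
im=cv2.imread("pics/w1.png")
g=lambda x,y:cv2.resize(np.clip(255*(im[y-30:y+35,x-32:x+33]/255.)**.45,0,255).astype(np.uint8),(390,390),interpolation=cv2.INTER_CUBIC)
a=[g(316,92),g(300,267)];b=g(470,218)
cv2.imwrite("pics/c2.png",cv2.resize(np.hstack(a+[b]),(798,266)))
```

```text
(no output)
```

View pics/c2.png

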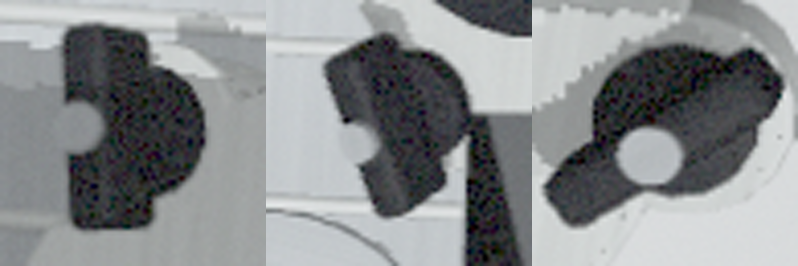

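```bash
cat >> h.py <<'E'
th=np.radians(35);R0=np.array([[np.cos(th),0,-np.sin(th)],[0,1,0],[np.sin(th),0,np.cos(th)]])  # cover axes, yaw 0
C0=np.array([524.2,-132.2,211.6])
def onplane(c,p,h,C=C0):
    o,v=ray(c,p);n=R0[:,2];return o+v*(((C+n*h-o)@n)/(v@n))
E
python3 - <<'E'
from h import *
import json
s=json.load(open("w1.json"));c=cam("wrist",s);k=266/65
D=dict(left=((284,62),0,(78,127),(66,38),(74,222)),right=((268,237),266,(356,145),(325,70),(372,212)),top=((438,188),532,(649,157),(545,182),(745,50)))
for n,(o,x0,*q) in D.items():
    P=[onplane(c,np.array(o)+(np.array(p)-[x0,0])/k,33) for p in q]
    L=[R0.T@(p-C0) for p in P]; d=L[2]-L[1]
    print(n,"dot world",P[0].round(1),"local",L[0].round(1),"r",np.hypot(*L[0][:2]).round(1),np.degrees(np.arctan2(L[0][1],L[0][0])).round(1),"wing len",np.linalg.norm(d).round(1),"ang in face",np.degrees(np.arctan2(d[1],d[0])).round(1),"world yaw",np.degrees(np.arctan2(*(P[2]-P[1])[[1,0]])).round(1))
E
```

```text
left dot world [458.5 -41.4 205.9] local [-57.1  90.8  33. ] r 107.2 122.2 wing len 41.4 ang in face -82.3 world yaw -83.7
right dot world [ 457.8 -230.   205.4] local [-58.  -97.8  33. ] r 113.7 -120.7 wing len 40.6 ang in face -63.7 world yaw -68.0
top dot world [ 591.  -135.9  298.7] local [104.7  -3.7  33. ] r 104.7 -2.0 wing len 45.4 ang in face 48.4 world yaw 53.9
```

```bash
python3 -m pendant '[[1,4,0,0,2.6],[1,4,0,0.05,2.6],[0,0,-4,0,2.6],[0,0,-4,0,2.6],[0,0,-4,0,2.6],[0,0,-4,0,2.6],[0,0,-4,0,2.6],[0,0,0,0,2.6],[0,0,0,0,2.6]]'
python3 - <<'E'
from h import *
s=ctrl.read_state();im=ctrl.get_image("wrist");cv2.imwrite("pics/w2.png",im);print(s["qpos"].round(2) if hasattr(s["qpos"],"round") else s["qpos"])
E
```

```text
t: 2.62
position: [461.6, -47.3, 230.5]
tool_rot: [[-0.096, 0.995, -0.005], [0.995, 0.096, -0.001], [-0.0, -0.005, -1.0]]
contact_force: [0.7, -0.2, 0.8]
width: 0.311
gripper_force: 0.0
[ 0.42  0.54 -0.64  2.02  0.48  0.74 -0.42]
```

View pics/w2.png

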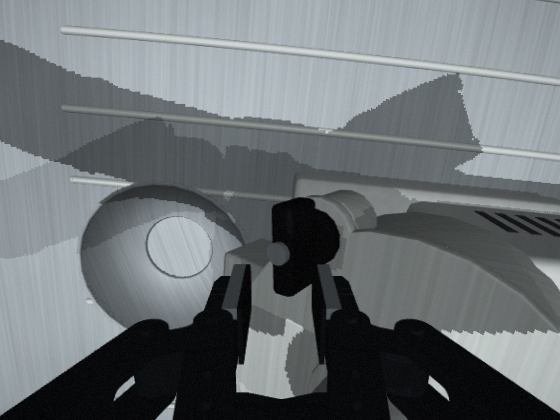

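Run:
```python
from h import *
s=ctrl.read_state();c=cam("wrist",s);C=np.array([522.5,-134.5,211])
P=onplane(c,(278,253),33,C);print(P,C+R0@[-53,91.8,33]);print(proj(c,s["position"]))
```

```text
[460.3504425  -43.64081229 207.76797277] [460.15691925 -42.7        207.63246633]
[284.01443536 282.77312872]
```

```bash
python3 -m pendant '[[0.2,0.4,-1,0,2.6],[0,0,-1,0,2.6],[0,0,-0.5,0,2.6],[0,0,-0.5,0,2.6],[0,0,0,0,2.6],[0,0,0,0,2.6]]'
python3 -m pendant '[[0,0,0,-0.1,2.6],[0,0,0,-0.1,2.6],[0,0,0,-0.1,2.6],[0,0,0,-0.1,2.6],[0,0,0,-0.1,2.6],[0,0,0,-0.1,2.6]]'
python3 -c "
from plant import ctrl;s=ctrl.read_state();print(s['qpos'],s['torque'],s['effort'])"
```

```text
t: 3.17
position: [465.3, -41.5, 201.8]
tool_rot: [[-0.098, 0.995, 0.001], [0.995, 0.098, -0.0], [-0.0, 0.001, -1.0]]
contact_force: [-0.0, -0.5, 0.9]
width: 0.301
gripper_force: 0.0
t: 3.67
position: [464.2, -42.3, 202.1]
tool_rot: [[0.485, 0.874, -0.001], [0.874, -0.485, -0.002], [-0.002, 0.0, -1.0]]
contact_force: [-3.5, -1.9, 5.8]
width: 0.305
gripper_force: 8.5
[ 0.26346309  0.5575469  -0.41946881  2.05452733  0.39083263  0.60659243
 -0.93137127] [-0.22362468  0.7797256   0.33398764] [  0.39489736 -38.29977393  -3.92088711 -11.87183082   0.09641165
  -1.22114919   0.61788289]
```

```bash
python3 -m pendant '[[0,0,0,-0.1,2.6],[0,0,0,-0.1,2.6],[0,0,-0.1,-0.1,2.6],[0,0,-0.1,-0.1,2.6],[0,0,-0.1,-0.1,2.6],[0,0,-0.1,-0.1,2.6]]'
python3 -m pendant '[[0.1,0,-0.1,-0.1,2.6],[0.1,0,0,-0.1,2.6],[0,0,0,-0.1,2.6],[0,0,0,-0.1,2.6],[0,0,0,-0.1,2.6],[0,0,0,-0.1,2.6]]'
python3 - <<'E'
from h import *
s=ctrl.read_state();im=ctrl.get_image("wrist");cv2.imwrite("pics/w3.png",im);print(s["qpos"],s["torque"])
E
```

```text
t: 4.17
position: [463.7, -40.9, 198.3]
tool_rot: [[0.894, 0.449, -0.001], [0.449, -0.894, 0.0], [-0.001, -0.001, -1.0]]
contact_force: [-4.3, 2.1, 8.3]
width: 0.303
gripper_force: 8.1
t: 4.67
position: [465.9, -40.0, 196.7]
tool_rot: [[0.991, -0.133, -0.002], [-0.133, -0.991, 0.002], [-0.002, -0.001, -1.0]]
contact_force: [-2.5, 2.9, 0.3]
width: 0.304
gripper_force: 5.0
[ 0.02788638  0.54574489 -0.060927    2.06702439  0.05902986  0.53201358
 -1.77975336] [0.48795489 0.3909804  0.19231316]
```

View pics/w3.png

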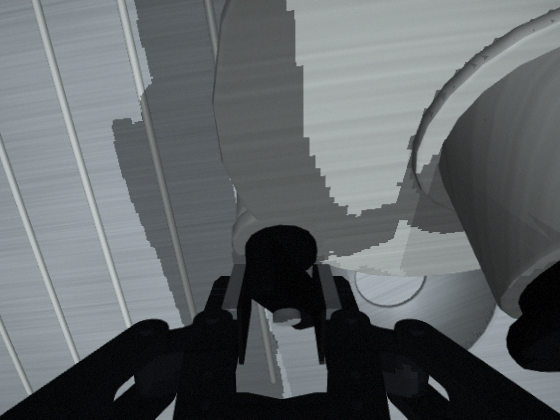

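```bash
for i in 1; do
python3 -m pendant '[[0,0,0.1,-0.1,2.6],[0,0,0.1,-0.1,2.6],[0,0,0.1,-0.1,2.6]]'
python3 -c "
from plant import ctrl;s=ctrl.read_state();print(s['qpos'][6],s['torque'])"
python3 -m pendant '[[0,0,0.1,-0.1,2.6],[-0.1,0,0.1,-0.1,2.6],[-0.1,0,0,-0.1,2.6]]'
python3 -c "
from plant import ctrl;s=ctrl.read_state();print(s['qpos'][6],s['torque'])"
done
```

```text
t: 4.97
position: [465.9, -40.7, 199.1]
tool_rot: [[0.908, -0.419, -0.002], [-0.419, -0.908, 0.001], [-0.002, 0.0, -1.0]]
contact_force: [-1.5, 1.1, -6.4]
width: 0.306
gripper_force: 4.6
-1.9812569459529306 [0.21986579 0.25589906 0.08830924]
t: 5.22
position: [465.4, -40.7, 201.3]
tool_rot: [[0.744, -0.668, 0.001], [-0.668, -0.744, 0.001], [0.0, -0.001, -1.0]]
contact_force: [1.9, 1.5, -4.9]
width: 0.305
gripper_force: 6.3
-2.184215933010409 [ 0.36200035 -0.33209968  0.2250906 ]
```

```bash
python3 -m pendant '[[0,0,0,-0.1,2.6],[0,0,0,-0.1,2.6],[0,0,0,-0.1,2.6]]'
python3 -c "
from plant import ctrl;s=ctrl.read_state();print(s['qpos'][6],s['torque'])"
python3 -m pendant '[[0,0,0,-0.1,2.6],[0,0,0,-0.1,2.6]]'
python3 - <<'E'
from h import *
s=ctrl.read_state();im=ctrl.get_image("wrist");cv2.imwrite("pics/w4.png",im);print(s["qpos"],s["torque"])
E
```

```text
t: 5.47
position: [462.7, -37.6, 201.4]
tool_rot: [[0.516, -0.856, -0.006], [-0.856, -0.516, 0.005], [-0.007, 0.002, -1.0]]
contact_force: [-7.5, 11.8, 24.0]
width: 0.302
gripper_force: 23.8
-2.3849245560743486 [2.08266178 1.61724765 0.5202764 ]
t: 5.63
position: [462.5, -34.9, 201.9]
tool_rot: [[0.34, -0.941, -0.006], [-0.941, -0.34, 0.009], [-0.01, 0.003, -1.0]]
contact_force: [-5.3, 16.6, 17.7]
width: 0.303
gripper_force: 42.4
[-0.18538462  0.55133888  0.26075949  2.07712031 -0.27707007  0.55235313
 -2.51847633] [3.71607765 2.29062032 0.82392171]
```

View pics/w4.png

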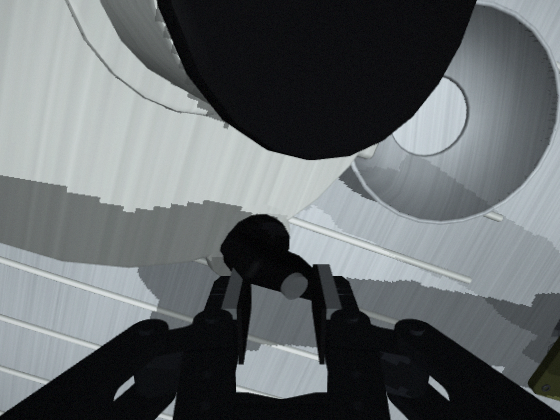

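```bash
python3 -m pendant '[[0,0,0,0.12,2.6],[0,0,0,0.12,2.6],[0,0,0,0.12,2.6],[0,0,0,0.12,2],[0,0,0,0,2],[0,0,0,0,2],[0,0,0,0,2]]'
for k in 1; do python3 -m pendant '[[0,0,0,-0.1,2],[0,0,0,0,2]]'; python3 -m pendant '[[0,0,0,-0.1,2],[0,0,0,0,2]]';python3 -m pendant '[[0,0,0,-0.1,2],[0,0,0,0,2]]'; done
python3 -c "
from plant import ctrl;s=ctrl.read_state();print(s['qpos'][6],s['torque'])"
```

```text
t: 6.27
position: [460.9, -39.0, 201.6]
tool_rot: [[0.735, -0.679, -0.008], [-0.679, -0.735, 0.004], [-0.008, 0.003, -1.0]]
contact_force: [-8.9, 6.2, 11.1]
width: 0.232
gripper_force: 17.4
t: 6.43
position: [460.7, -38.1, 201.8]
tool_rot: [[0.662, -0.749, -0.009], [-0.749, -0.662, 0.004], [-0.009, 0.003, -1.0]]
contact_force: [-9.6, 7.4, 14.8]
width: 0.24
gripper_force: 31.3
t: 6.6
position: [460.3, -36.8, 202.1]
tool_rot: [[0.585, -0.811, -0.01], [-0.811, -0.585, 0.006], [-0.011, 0.004, -1.0]]
contact_force: [-9.7, 10.1, 20.0]
width: 0.243
gripper_force: 39.6
t: 6.77
position: [459.5, -35.2, 202.5]
tool_rot: [[0.502, -0.865, -0.012], [-0.865, -0.502, 0.009], [-0.013, 0.005, -1.0]]
contact_force: [-13.1, 14.9, 29.3]
width: 0.238
gripper_force: 38.0
-2.3980838965644944 [3.03615617 3.4244122  0.4358561 ]
```

```bash
python3 -m pendant '[[0,0,0,0.1,3],[0,0,0,0.1,3.5],[0,0,0,0.1,3.5],[0,0,2,0.12,3.5],[0,0,4,0.12,3.5],[0,0,4,0.12,3.5],[0,0,4,0.12,3.5],[0,0,4,0.12,3.5],[0,0,4,0.12,3.5],[0,-2,1,0.12,3],[-1,-3,0,0.12,3],[-1,-3,0,0.12,3]]'
python3 -m pendant '[[0,0,0,0.12,3],[0,0,0,0.12,3],[0,0,0,0.12,3],[0,0,0,0.12,3],[0,0,0,0.12,3],[0,0,0,0.12,3],[0,0,0,0.12,3],[0,0,0,0.12,3],[0,0,0,0.12,3],[0,0,0,0.12,3],[0,0,0,0.12,3]]'
python3 - <<'E'
from h import *
import json
s=ctrl.read_state();im=ctrl.get_image("wrist");cv2.imwrite("pics/w5.png",im);print(s["qpos"],s["torque"],s["position"],s["tool_rot"][0])
json.dump({k:np.array(s[k]).tolist() for k in("position","tool_rot")},open("w5.json","w"))
c=cam("wrist",s)
C=np.array([522.5,-134.5,211])
print([proj(c,C+R0@[106*np.cos(a),106*np.sin(a),33]) for a in(0,2*np.pi/3,-2*np.pi/3)])
E
```

```text
t: 7.77
position: [445.9, -121.6, 433.2]
tool_rot: [[0.943, 0.331, 0.005], [0.331, -0.943, -0.001], [0.004, 0.003, -1.0]]
contact_force: [0.2, -0.5, 0.3]
width: 0.352
gripper_force: 0.0
t: 8.68
position: [445.1, -121.3, 431.9]
tool_rot: [[-0.084, 0.996, 0.001], [0.996, 0.084, -0.001], [-0.001, 0.001, -1.0]]
contact_force: [-0.4, -0.3, -0.1]
width: 0.354
gripper_force: 0.0
[ 0.40073787  0.26005932 -0.31703056  1.69167686  0.08666104  1.20218233
  0.14660234] [ 0.04384929 -0.00511518 -0.02955157] [ 445.13544307 -121.28666021  431.90915696] [-0.08398742  0.99646597  0.00129886]
[array([461.80690048, 230.82380651]), array([305.12820363,  96.36285777]), array([287.82832183, 271.21997634])]
```

```bash
cat >> h.py <<'E'
C1=np.array([522.5,-134.5,211])
def wings(im,s,show=None):
    c=cam("wrist",s);g=im.max(2);out={}
    for n,a in(("top",0),("left",2*np.pi/3),("right",-2*np.pi/3)):
        P=np.array([106*np.cos(a),106*np.sin(a),30]);px=proj(c,C1+R0@P).astype(int)
        L=[]
        for y in range(px[1]-35,px[1]+36):
            for x in range(px[0]-35,px[0]+36):
                if 0<=x<560 and 0<=y<420 and g[y,x]<60:
                    q=R0.T@(onplane(c,(x,y),30,C1)-C1)-P
                    if np.hypot(q[0],q[1])<30:L.append(q[:2])
        L=np.array(L);h=np.zeros(180)
        # angle whose 8 mm strip through the centre, 14..24 mm out, is fullest at both ends
        for d in range(180):
            u=np.array([np.cos(np.radians(d)),np.sin(np.radians(d))]);al=L@u;ac=np.abs(L@[-u[1],u[0]])
            m=(ac<4)&(abs(al)>15)&(abs(al)<24);h[d]=min((al[m]>0).sum(),(al[m]<0).sum())
        b=np.flatnonzero(h>=.93*h.max());ang=np.degrees(np.angle(np.exp(2j*np.radians(b)).mean()))/2
        out[n]=(round(float(ang),1),int(h.max()),len(b))
    return out
E
python3 - <<'E'
from h import *
import json
for n in("w1","w5"):print(n,wings(cv2.imread(f"pics/{n}.png"),json.load(open(n+".json"))))
im=cv2.imread("pics/w5.png")[62:127,270:350];cv2.imwrite("pics/c5.png",cv2.resize(np.clip(255*(im/255.)**.45,0,255).astype(np.uint8),None,fx=4,fy=4))
E
```

```text
w1 {'top': (47.5, 94, 14), 'left': (-70.6, 60, 4), 'right': (-66.6, 42, 17)}
w5 {'top': (48.5, 92, 14), 'left': (-18.5, 67, 18), 'right': (-65.6, 42, 22)}
```

View pics/c5.png

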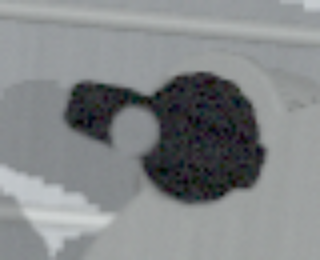

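```bash
python3 -m pendant '[[0.6,-3.5,0,0.1,2.6],[0.6,-3.5,0,0.1,2.6],[0.6,-3.5,-2,0.1,2.6],[0,0,-4,0,2.6],[0,0,-4,0,2.6],[0,0,-4,0,2.6],[0,0,-3,0,2.6],[0,0,-3,0,2.6],[0,0,0,0,2.6],[0,0,0,0,2.6]]'
python3 - <<'E'
from h import *
s=ctrl.read_state();im=ctrl.get_image("wrist");cv2.imwrite("pics/w6.png",im);c=cam("wrist",s)
p=proj(c,C1+R0@[-53,-91.8,33]);print(p)
x,y=p.astype(int);g=im.max(2)[y-30:y+31,x-30:x+31]
n,l,st,ce=cv2.connectedComponentsWithStats(((g>60)&(g<255)).astype(np.uint8))
for i in range(1,n):
    if 40<st[i,4]<900:
        q=ce[i]+[x-30,y-30];print(st[i],q,onplane(c,q,33,C1),C1+R0@[-53,-91.8,33])
E
```

```text
t: 9.57
position: [462.7, -226.0, 231.1]
tool_rot: [[-0.367, 0.93, -0.002], [0.93, 0.367, 0.001], [0.001, -0.002, -1.0]]
contact_force: [0.4, 0.4, 1.5]
width: 0.307
gripper_force: 0.0
[278.80801347 259.40742655]
```

```bash
python3 -m pendant '[[0.1,-0.1,-1,0,2.6],[0,0,-1,0,2.6],[0,0,-0.5,0,2.6],[0,0,-0.5,0,2.6],[0,0,0,0,2.6]]'
python3 -m pendant '[[0,0,0,-0.1,2.6],[0,0,0,-0.1,2.6],[0,0,0,-0.1,2.6],[0,0,0,-0.1,2.6],[0,0,0,-0.1,2.6],[0,0,0,-0.1,2.6]]'
python3 -m pendant '[[0,0,0,-0.1,2.6],[0,0,0,-0.1,2.6],[0,0,0,-0.1,2.6],[0,0,0,-0.1,2.6]]'
python3 -c "
from plant import ctrl;s=ctrl.read_state();print(s['qpos'][6],s['torque'])"
```

```text
t: 10.03
position: [464.1, -227.2, 201.2]
tool_rot: [[-0.367, 0.93, 0.0], [0.93, 0.367, -0.0], [-0.0, 0.0, -1.0]]
contact_force: [0.2, 0.5, 0.2]
width: 0.307
gripper_force: 0.0
t: 10.53
position: [464.7, -226.7, 202.5]
tool_rot: [[0.225, 0.974, 0.001], [0.974, -0.225, -0.0], [0.0, 0.001, -1.0]]
contact_force: [-1.9, 1.3, 6.4]
width: 0.306
gripper_force: 8.5
t: 10.87
position: [462.9, -227.2, 202.6]
tool_rot: [[0.587, 0.809, -0.001], [0.809, -0.587, -0.0], [-0.001, -0.001, -1.0]]
contact_force: [-5.3, 0.0, 8.2]
width: 0.307
gripper_force: 9.4
-0.2322682788188654 [0.17897444 1.13518767 0.28366428]
```

```bash
python3 -m pendant '[[0,0,-0.1,-0.1,2.6],[0,0,-0.1,-0.1,2.6],[0,0,-0.1,-0.1,2.6],[0,0,-0.1,-0.1,2.6]]'
python3 -m pendant '[[0.1,0,-0.1,-0.1,2.6],[0.1,0,0,-0.1,2.6],[0,0,0,-0.1,2.6],[0,0,0,-0.1,2.6]]'
python3 -m pendant '[[0,0,0,-0.1,2.6],[0,0,0,-0.1,2.6],[0,0,0.1,-0.1,2.6]]'
python3 -m pendant '[[0,0,0.1,-0.1,2.6],[0,0,0.1,-0.1,2.6],[0,0,0.1,-0.1,2.6]]'
python3 -c "
from plant import ctrl;s=ctrl.read_state();print(s['qpos'][6],s['torque'])"
```

```text
t: 11.2
position: [462.3, -226.1, 198.4]
tool_rot: [[0.856, 0.517, -0.003], [0.517, -0.856, 0.002], [-0.001, -0.003, -1.0]]
contact_force: [-5.6, 2.9, 10.2]
width: 0.302
gripper_force: 8.7
t: 11.53
position: [462.6, -224.8, 196.5]
tool_rot: [[0.99, 0.143, -0.006], [0.143, -0.99, 0.005], [-0.006, -0.006, -1.0]]
contact_force: [-7.6, 4.1, 5.4]
width: 0.304
gripper_force: 6.7
t: 11.78
position: [462.9, -224.4, 197.1]
tool_rot: [[0.988, -0.156, -0.006], [-0.156, -0.988, 0.005], [-0.007, -0.004, -1.0]]
contact_force: [-7.5, 3.9, 0.9]
width: 0.307
gripper_force: 4.6
t: 12.03
position: [463.7, -224.4, 199.6]
tool_rot: [[0.898, -0.441, -0.005], [-0.441, -0.898, 0.005], [-0.007, -0.002, -1.0]]
contact_force: [-2.9, 2.4, -4.8]
width: 0.303
gripper_force: 4.2
-1.210760338566134 [0.47649719 0.58046374 0.18678801]
```

```bash
python3 -m pendant '[[0,0,0.1,-0.1,2.6],[0,0,0,-0.1,2.6],[0,0,0,-0.1,2.6]]'
python3 -m pendant '[[0,0,0,-0.1,2.6],[0,0,0,-0.1,2.6]]'
python3 -m pendant '[[0,0,0,-0.1,2.6],[0,0,0,-0.1,2.6]]'
python3 -c "
from plant import ctrl;s=ctrl.read_state();print(s['qpos'][6],s['torque'])"
```

```text
t: 12.28
position: [464.2, -224.2, 200.8]
tool_rot: [[0.728, -0.686, -0.004], [-0.686, -0.728, 0.006], [-0.007, -0.001, -1.0]]
contact_force: [-4.9, 3.3, 0.2]
width: 0.307
gripper_force: 6.3
t: 12.45
position: [464.3, -223.9, 201.0]
tool_rot: [[0.577, -0.816, -0.004], [-0.816, -0.577, 0.006], [-0.008, -0.0, -1.0]]
contact_force: [-4.7, 4.7, 2.5]
width: 0.306
gripper_force: 15.8
t: 12.62
position: [463.0, -221.1, 201.3]
tool_rot: [[0.407, -0.913, -0.007], [-0.913, -0.407, 0.012], [-0.014, 0.002, -1.0]]
contact_force: [-10.3, 12.5, 20.5]
width: 0.307
gripper_force: 39.5
-1.708082523528528 [2.83566819 3.07142202 0.95533612]
```

```bash
python3 -m pendant '[[0,0,0,0.12,2.6],[0,0,0,0.12,2.6],[0,0,0,0.12,2.6],[0,0,0,0.12,2],[0,0,0,0,2],[0,0,0,0,2],[0,0,0,0,2]]'
python3 -m pendant '[[0,0,0,-0.1,2],[0,0,0,-0.1,2],[0,0,0,0,2]]'; python3 -m pendant '[[0,0,0,-0.1,2],[0,0,0,0,2]]'
python3 -m pendant '[[0,0,0,0.1,3],[0,0,0,0.1,3.5],[0,0,0,0.1,3.5],[0,0,2,0.12,3.5],[0,0,4,0.12,3.5],[0,0,4,0.12,3.5],[0,0,4,0.12,3.5],[0,0,4,0.12,3.5],[0,0,4,0.12,3.5],[0,2,1,0.12,3],[-1,4,0,0.12,3],[-1,4,0,0.12,3]]'
python3 -m pendant '[[0,0,0,0.12,3],[0,0,0,0.12,3],[0,0,0,0.12,3],[0,0,0,0.12,3],[0,0,0,0.12,3],[0,0,0,0.12,3],[0,0,0,0.12,3],[0,0,0,0.12,3],[0,0,0,0.12,3],[0,0,0,0.12,3]]'
python3 - <<'E'
from h import *
import json
s=ctrl.read_state();im=ctrl.get_image("wrist");cv2.imwrite("pics/w7.png",im);print(s["qpos"],wings(im,s))
json.dump({k:np.array(s[k]).tolist() for k in("position","tool_rot")},open("w7.json","w"))
E
```

```text
t: 13.2
position: [467.1, -226.0, 201.8]
tool_rot: [[0.781, -0.624, 0.002], [-0.624, -0.781, 0.002], [0.0, -0.002, -1.0]]
contact_force: [1.2, 4.4, 4.9]
width: 0.233
gripper_force: 5.4
t: 13.45
position: [466.1, -224.8, 201.8]
tool_rot: [[0.643, -0.766, -0.002], [-0.766, -0.643, 0.003], [-0.003, -0.001, -1.0]]
contact_force: [-1.9, 6.3, 11.3]
width: 0.237
gripper_force: 48.5
t: 13.62
position: [466.2, -224.3, 201.9]
tool_rot: [[0.568, -0.823, -0.002], [-0.823, -0.568, 0.003], [-0.004, 0.0, -1.0]]
contact_force: [-2.3, 8.4, 12.9]
width: 0.237
gripper_force: 79.8
t: 14.62
position: [446.2, -128.1, 432.2]
tool_rot: [[0.919, 0.395, 0.003], [0.395, -0.919, -0.002], [0.002, 0.003, -1.0]]
contact_force: [0.9, 1.6, -0.2]
width: 0.352
gripper_force: 0.0
t: 15.45
position: [445.8, -128.0, 431.0]
tool_rot: [[-0.038, 0.999, -0.001], [0.999, 0.038, -0.001], [-0.001, -0.001, -1.0]]
contact_force: [-0.4, 0.2, 1.9]
width: 0.352
gripper_force: 0.0
[ 0.09057876  0.25394373  0.12049415  1.70077574 -0.03180468  1.18918648
  0.25726083] {'top': (48.5, 95, 14), 'left': (-19.5, 67, 16), 'right': (-17.7, 45, 22)}
```

```bash
python3 -m pendant '[[1.5,-0.1,0,0.12,2.6],[1.5,-0.1,0,0.12,2.6],[1.5,-0.1,0,0.12,2.6],[1.5,-0.1,0,0.12,2.6],[1.5,-0.1,0,0.12,2.6],[1.5,-0.1,0,0.12,2.6],[1.5,-0.1,0,0.12,2.6],[1.5,0,0,0.12,2.6],[1.5,0,0,0.12,2.6],[1.3,0,0,0.12,2.6],[0,0,0,0.12,2.6],[0,0,0,0.12,2.6]]'
python3 -m pendant '[[0,0,-1,0.12,2.6],[0,0,-1,0.12,2.6],[0,0,-1,0.12,2.6],[0,0,-1,0.12,2.6],[0,0,-1,0.12,2.6],[0,0,-1,0.12,2.6],[0,0,-1,0.12,2.6],[0,0,-1,0.12,2.6],[0,0,-1,0.1,2.6],[0,0,-1,0.1,2.6],[0,0,0,0,2.6]]'
python3 - <<'E'
from h import *
s=ctrl.read_state();print(s["qpos"],np.degrees(np.arctan2(s["tool_rot"][1][0],s["tool_rot"][0][0])));im=ctrl.get_image("wrist");cv2.imwrite("pics/w8.png",im);c=cam("wrist",s);print(proj(c,C1+R0@[106,0,33]))
E
```

```text
t: 16.5
position: [594.5, -134.8, 430.2]
tool_rot: [[-0.996, 0.094, -0.001], [0.094, 0.996, -0.001], [0.001, -0.001, -1.0]]
contact_force: [0.5, 0.0, -0.1]
width: 0.3
gripper_force: 0.0
t: 17.42
position: [592.5, -135.3, 328.6]
tool_rot: [[-0.486, -0.874, -0.005], [-0.874, 0.486, -0.0], [0.003, 0.005, -1.0]]
contact_force: [0.3, -0.3, -1.0]
width: 0.303
gripper_force: 0.0
[ 0.42372282  0.6010317  -0.49797329  1.47142728  0.30061283  1.1509601
  2.50877322] -119.09476645643373
[283.18365928 255.90778932]
```

View pics/w8.png

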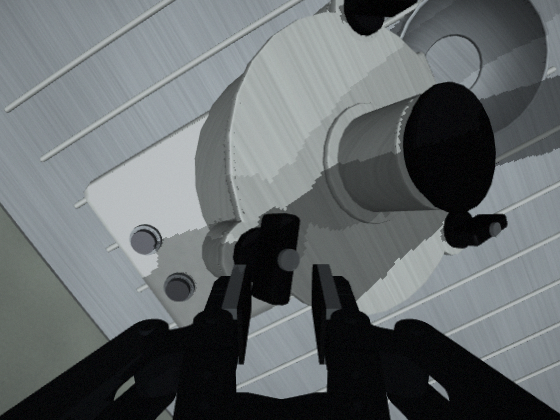

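```bash
python3 -m pendant '[[0,0.2,-1,0,2.6],[0,0,-1,0,2.6],[0,0,-1,0,2.6],[0,0,-0.6,0,2.6],[0,0,0,0,2.6]]'
python3 -m pendant '[[0,0,0,-0.1,2.6],[0,0,0,-0.1,2.6],[0,0,0,-0.1,2.6],[0,0,0,-0.1,2.6],[0,0,0,-0.1,2.6]]'
python3 -m pendant '[[0,0,0,-0.1,2.6],[0,0,0,-0.1,2.6],[0,0,0,-0.1,2.6],[0,0,0,-0.1,2.6],[0,0,0,-0.1,2.6]]'
python3 -c "
from plant import ctrl;s=ctrl.read_state();print(s['qpos'][6],s['torque'])"
```

```text
t: 17.88
position: [593.5, -132.3, 293.7]
tool_rot: [[-0.485, -0.875, -0.002], [-0.875, 0.485, -0.0], [0.001, 0.002, -1.0]]
contact_force: [0.1, 0.9, 0.7]
width: 0.307
gripper_force: 0.0
t: 18.3
position: [594.2, -132.0, 295.6]
tool_rot: [[-0.847, -0.531, 0.0], [-0.531, 0.847, 0.0], [-0.0, -0.0, -1.0]]
contact_force: [0.1, 0.9, -0.8]
width: 0.303
gripper_force: 0.0
t: 18.72
position: [592.6, -131.6, 295.8]
tool_rot: [[-0.998, -0.061, -0.003], [-0.061, 0.998, 0.0], [0.003, 0.001, -1.0]]
contact_force: [-5.2, 1.3, 4.5]
width: 0.305
gripper_force: 7.0
1.6466245825198853 [0.20609066 0.88073167 0.27975379]
```

```bash
python3 -m pendant '[[0.1,0,-0.2,-0.1,2.6],[0.1,0,-0.2,-0.1,2.6],[0,0,-0.2,-0.1,2.6],[0,0,0,-0.1,2.6],[0,0,0,-0.1,2.6]]'
python3 -m pendant '[[0,0,0,-0.1,2.6],[0,0,0.1,-0.1,2.6],[0,0,0.1,-0.1,2.6],[0,0,0.1,-0.1,2.6]]'
python3 -m pendant '[[0,0,0.1,-0.1,2.6],[0,0,0.1,-0.1,2.6],[-0.1,0,0,-0.1,2.6]]'
python3 -c "
from plant import ctrl;s=ctrl.read_state();print(s['qpos'][6],s['torque'])"
```

```text
t: 19.13
position: [597.2, -132.6, 290.8]
tool_rot: [[-0.905, 0.425, 0.004], [0.425, 0.905, -0.001], [-0.004, 0.0, -1.0]]
contact_force: [0.8, -2.3, 2.0]
width: 0.307
gripper_force: 6.3
t: 19.47
position: [596.7, -133.2, 291.9]
tool_rot: [[-0.668, 0.744, 0.001], [0.744, 0.668, -0.002], [-0.002, -0.0, -1.0]]
contact_force: [2.6, -2.5, -8.6]
width: 0.302
gripper_force: 7.4
t: 19.72
position: [595.4, -132.5, 294.0]
tool_rot: [[-0.418, 0.908, 0.0], [0.908, 0.418, -0.001], [-0.001, 0.0, -1.0]]
contact_force: [3.2, -1.8, -2.9]
width: 0.306
gripper_force: 6.6
0.65796572435737 [-0.27741903 -0.47135715  0.2071792 ]
```

```bash
python3 -m pendant '[[0,0,0,-0.1,2.6],[-0.1,0,0,-0.1,2.6],[0,0,0,-0.1,2.6]]'
python3 -m pendant '[[0,0,0,-0.1,2.6],[0,0,0,-0.1,2.6]]'
python3 -m pendant '[[0,0,0,-0.1,2.6],[0,0,0,-0.1,2.6]]'
python3 -c "
from plant import ctrl;s=ctrl.read_state();print(s['qpos'][6],s['torque'])"
```

```text
t: 19.97
position: [594.8, -131.8, 294.6]
tool_rot: [[-0.132, 0.991, 0.002], [0.991, 0.132, 0.0], [-0.0, 0.002, -1.0]]
contact_force: [0.8, -0.1, 0.8]
width: 0.305
gripper_force: 7.3
t: 20.13
position: [594.5, -131.6, 295.0]
tool_rot: [[0.068, 0.998, 0.001], [0.998, -0.068, 0.0], [0.0, 0.001, -1.0]]
contact_force: [-1.0, 0.7, 4.3]
width: 0.301
gripper_force: 8.1
t: 20.3
position: [594.2, -131.1, 295.4]
tool_rot: [[0.264, 0.964, 0.001], [0.964, -0.264, 0.001], [0.001, 0.0, -1.0]]
contact_force: [-3.0, 1.0, 8.3]
width: 0.305
gripper_force: 10.2
0.0889985118656118 [0.43067573 0.7871954  0.25748198]
```

```bash
python3 -m pendant '[[0,0,0,-0.1,2.6],[0,0,0,-0.1,2.6]]'
python3 -m pendant '[[0,0,0,-0.1,2.6],[0,0,0,-0.1,2.6]]'
python3 -c "
from plant import ctrl;s=ctrl.read_state();print(s['qpos'][6],s['torque'])"
```

```text
t: 20.47
position: [594.1, -129.8, 295.8]
tool_rot: [[0.448, 0.894, 0.0], [0.894, -0.448, 0.003], [0.003, -0.001, -1.0]]
contact_force: [-5.2, 8.0, 16.7]
width: 0.302
gripper_force: 35.8
t: 20.63
position: [595.5, -130.4, 299.3]
tool_rot: [[0.617, 0.787, 0.005], [0.787, -0.617, 0.003], [0.006, 0.003, -1.0]]
contact_force: [-6.6, 5.7, 25.0]
width: 0.305
gripper_force: 33.6
-0.23278772857769245 [1.57428192 1.60700468 1.15796213]
```

```bash
python3 -m pendant '[[0,0,0,0.12,2.6],[0,0,0,0.12,2.6],[0,0,0,0.12,2.6],[0,0,-0.4,0.12,2],[0,0,0,0,2],[0,0,0,0,2],[0,0,0,0,2]]'
python3 -m pendant '[[0,0,0,-0.1,2],[0,0,0,-0.1,2],[0,0,0,0,2]]'; python3 -m pendant '[[0,0,0,-0.1,2],[0,0,0,0,2]]'
python3 -m pendant '[[0,0,0,0.1,3],[0,0,0,0.1,3.5],[0,0,0,0.1,3.5],[0,0,2,0,3.5],[0,0,4,0,3.5],[0,0,4,0.12,3.5],[-3,0,4,0.12,3],[-4,0,0,0.12,3],[-4,0,0,0.12,3],[-4,0,0,0.1,3],[0,0,0,0,3]]'
python3 - <<'E'
from h import *
import json
s=ctrl.read_state();im=ctrl.get_image("wrist");cv2.imwrite("pics/w9.png",im);print(s["qpos"],wings(im,s))
E
```

```text
t: 21.22
position: [594.0, -128.1, 296.7]
tool_rot: [[0.18, 0.984, 0.003], [0.984, -0.18, 0.007], [0.008, 0.002, -1.0]]
contact_force: [-12.4, 10.5, 37.4]
width: 0.24
gripper_force: 26.6
t: 21.47
position: [594.3, -128.6, 297.7]
tool_rot: [[0.375, 0.927, 0.005], [0.927, -0.375, 0.006], [0.007, 0.002, -1.0]]
contact_force: [-14.0, 9.1, 43.3]
width: 0.236
gripper_force: 32.4
t: 21.63
position: [594.4, -129.2, 298.3]
tool_rot: [[0.464, 0.886, 0.005], [0.886, -0.464, 0.005], [0.007, 0.002, -1.0]]
contact_force: [-15.9, 10.0, 46.1]
width: 0.237
gripper_force: 45.0
t: 22.55
position: [439.3, -132.6, 423.1]
tool_rot: [[-0.385, 0.923, -0.009], [0.923, 0.385, 0.002], [0.005, -0.007, -1.0]]
contact_force: [-0.3, -0.4, -1.0]
width: 0.348
gripper_force: 0.0
[ 0.0384121   0.25824064  0.20916134  1.72563612 -0.05751756  1.17276171
  0.65900619] {'top': (-73.5, 104, 14), 'left': (-16.6, 76, 9), 'right': (-18.5, 50, 16)}
```

```bash
python3 -m pendant '[[1.4,3.7,0,-0.12,0],[1.4,3.7,0,-0.12,0],[1.4,3.7,0,-0.12,0],[0,0,-4,0,0],[0,0,-4,0,0],[0,0,-4,0,0],[0,0,-4,0,0],[0,0,-3,0,0],[0,0,-2,0,0],[0,0,-1,0,0],[0,0,0,0,0]]'
python3 -m pendant '[[0,-0.3,0,0,0],[0,-0.3,0,0,0]]'
python3 -m pendant '[[0,-0.3,0,0,0],[0,0,0,0,0]]'
python3 -m pendant '[[0,-0.3,0,0,0],[0,0,0,0,0]]'
python3 -m pendant '[[0,-0.3,0,0,0],[0,0,0,0,0]]'
```

```text
t: 23.52
position: [489.0, -26.9, 201.3]
tool_rot: [[-0.056, 0.998, -0.003], [0.998, 0.056, 0.0], [0.0, -0.003, -1.0]]
contact_force: [-0.5, -0.0, 0.1]
width: -0.003
gripper_force: 0.0
t: 23.68
position: [490.1, -29.6, 203.9]
tool_rot: [[-0.059, 0.998, 0.001], [0.998, 0.059, 0.005], [0.005, 0.001, -1.0]]
contact_force: [0.9, 13.9, -6.3]
width: -0.003
gripper_force: 6.5
t: 23.85
position: [490.1, -29.7, 203.9]
tool_rot: [[-0.062, 0.998, 0.001], [0.998, 0.062, 0.009], [0.008, 0.002, -1.0]]
contact_force: [0.7, 13.2, -8.3]
width: -0.0
gripper_force: 6.6
t: 24.02
position: [490.1, -29.9, 203.9]
tool_rot: [[-0.064, 0.998, 0.0], [0.998, 0.064, 0.012], [0.012, 0.001, -1.0]]
contact_force: [0.9, 20.0, -7.5]
width: 0.004
gripper_force: 9.3
t: 24.18
position: [490.0, -30.2, 203.8]
tool_rot: [[-0.066, 0.998, -0.0], [0.998, 0.066, 0.015], [0.015, 0.001, -1.0]]
contact_force: [1.4, 26.6, -6.5]
width: 0.001
gripper_force: 12.1
```

```bash
python3 -m pendant '[[0,1.5,0,0,0],[0,0,4,0,0],[0,0,4,0,0],[0,0,4,0,0],[-0.6,-3.5,0,0,0],[-0.6,-3.5,0,0,0],[-0.6,-3.5,0,0,0],[-0.6,-3.5,0,0,0],[-0.6,-3.5,0,0,0],[-0.6,-3.5,0,0,0],[-0.6,-2,0,0,0],[0,0,0,0,0]]'
```

```text
t: 25.18
position: [445.2, -264.4, 325.6]
tool_rot: [[-0.047, 0.999, 0.002], [0.999, 0.047, -0.006], [-0.006, 0.002, -1.0]]
contact_force: [-0.2, 0.3, -0.4]
width: -0.0
gripper_force: 0.0
```

```bash
python3 -m pendant '[[0,1.6,-4,0,0],[0,0,-4,0,0],[0,0,-4,0,0],[0,0,-1.8,0,0],[0,0,0,0,0]]'
python3 -m pendant '[[0,0.3,0,0,0],[0,0.3,0,0,0],[0,0,0,0,0]]'
python3 -m pendant '[[0,0.3,0,0,0],[0,0,0,0,0]]'
python3 -m pendant '[[0,0.3,0,0,0],[0,0,0,0,0]]'
python3 -m pendant '[[0,0.3,0,0,0],[0,0,0,0,0]]'
python3 -m pendant '[[0,0.3,0,0,0],[0,0,0,0,0]]'
```

```text
t: 25.6
position: [445.6, -240.4, 184.4]
tool_rot: [[-0.057, 0.998, -0.005], [0.998, 0.057, 0.003], [0.003, -0.005, -1.0]]
contact_force: [0.6, -0.1, -0.1]
width: 0.001
gripper_force: 0.0
t: 25.85
position: [447.7, -238.6, 189.0]
tool_rot: [[-0.055, 0.998, 0.004], [0.998, 0.055, -0.005], [-0.005, 0.003, -1.0]]
contact_force: [-0.4, -5.3, -3.8]
width: -0.001
gripper_force: 2.5
t: 26.02
position: [447.6, -238.2, 189.4]
tool_rot: [[-0.053, 0.999, 0.005], [0.999, 0.053, -0.008], [-0.009, 0.004, -1.0]]
contact_force: [-1.4, -9.7, -5.7]
width: -0.002
gripper_force: 4.9
t: 26.18
position: [447.6, -237.8, 189.6]
tool_rot: [[-0.05, 0.999, 0.006], [0.999, 0.05, -0.012], [-0.012, 0.005, -1.0]]
contact_force: [-0.9, -14.9, -8.8]
width: -0.001
gripper_force: 7.4
t: 26.35
position: [447.5, -237.5, 189.7]
tool_rot: [[-0.048, 0.999, 0.007], [0.999, 0.048, -0.016], [-0.016, 0.006, -1.0]]
contact_force: [-1.8, -21.9, -9.7]
width: 0.002
gripper_force: 9.9
t: 26.52
position: [447.5, -237.2, 189.9]
tool_rot: [[-0.046, 0.999, 0.008], [0.999, 0.046, -0.02], [-0.02, 0.007, -1.0]]
contact_force: [-2.2, -26.7, -12.3]
width: 0.005
gripper_force: 12.5
```

```bash
python3 -m pendant '[[0,-1.5,0,0,0],[0,0,4,0,0],[0,0,4,0,0],[0,0,4,0,0],[0,0,3.5,0,0],[2.8,2.9,0,0,0],[2.8,2.9,0,0,0],[2.8,2.9,0,0,0],[2.8,2.9,0,0,0],[0,1,0,0,0],[0,0,0,0,0],[0,0,0,0,0]]'
```

```text
t: 27.52
position: [559.3, -112.5, 344.0]
tool_rot: [[-0.058, 0.998, 0.003], [0.998, 0.058, -0.001], [-0.001, 0.003, -1.0]]
contact_force: [-0.4, -0.3, 0.3]
width: -0.001
gripper_force: 0.0
```

```bash
python3 -m pendant '[[0,-0.3,-3,0,0],[0,0,-2.4,0,0],[0,0,0,0,0]]'
python3 -m pendant '[[0.4,0,0,0,0],[0.4,0,0,0,0],[0,0,0,0,0]]'
python3 -m pendant '[[0.3,0,0,0,0],[0,0,0,0,0]]'
python3 -m pendant '[[0.3,0,0,0,0],[0,0,0,0,0]]'
python3 -m pendant '[[0.3,0,0,0,0],[0,0,0,0,0]]'
python3 -m pendant '[[0.3,0,0,0,0],[0,0,0,0,0]]'
```

```text
t: 27.77
position: [555.3, -117.5, 285.4]
tool_rot: [[-0.053, 0.999, -0.007], [0.999, 0.053, 0.0], [0.001, -0.007, -1.0]]
contact_force: [-1.0, 0.1, -0.7]
width: 0.001
gripper_force: 0.0
t: 28.02
position: [569.0, -116.8, 290.1]
tool_rot: [[-0.056, 0.998, 0.005], [0.998, 0.056, -0.001], [-0.001, 0.005, -1.0]]
contact_force: [0.5, 0.3, -0.3]
width: 0.0
gripper_force: 0.0
t: 28.18
position: [570.1, -116.6, 289.1]
tool_rot: [[-0.056, 0.998, 0.0], [0.998, 0.056, -0.001], [-0.001, 0.0, -1.0]]
contact_force: [-2.2, -0.6, 3.7]
width: 0.001
gripper_force: 1.6
t: 28.35
position: [570.5, -116.5, 288.8]
tool_rot: [[-0.056, 0.998, -0.005], [0.998, 0.056, 0.0], [0.0, -0.005, -1.0]]
contact_force: [-8.7, 0.9, 8.2]
width: 0.003
gripper_force: 5.8
t: 28.52
position: [570.8, -116.4, 288.7]
tool_rot: [[-0.055, 0.998, -0.01], [0.998, 0.055, 0.001], [0.002, -0.01, -1.0]]
contact_force: [-15.4, 1.1, 14.6]
width: 0.002
gripper_force: 9.4
t: 28.68
position: [571.1, -116.4, 288.6]
tool_rot: [[-0.055, 0.998, -0.016], [0.999, 0.055, 0.002], [0.003, -0.016, -1.0]]
contact_force: [-20.8, 2.1, 17.8]
width: -0.004
gripper_force: 13.1
```

All three bolts resist a solid side push without turning. I'll retract, confirm the arm is clear, and hand in.

```bash
python3 -m pendant '[[-1.5,0,0,0,0],[-0.5,0,0,0,0],[0,0,4,0,0],[0,0,4,0,0],[0,0,4,0,0],[0,0,0,0,0],[0,0,0,0,0],[0,0,0,0,0],[0,0,0,0,0]]'
python3 - <<'E'
from h import *
a0=cv2.imread("pics/side0.png");a=ctrl.get_image("side");b=ctrl.get_image("scene")
d=lambda p,q,x0,y0,x1,y1:float(cv2.absdiff(p,q)[y0:y1,x0:x1].mean())
print("soap",d(a0,a,140,285,190,355),"bowl",d(a0,a,320,235,380,275),"disc",d(cv2.imread("pics/scene0.png"),b,165,170,205,200))
print(ctrl.sign_off())
E
```

```text
t: 29.43
position: [558.5, -115.6, 406.5]
tool_rot: [[-0.057, 0.998, -0.002], [0.998, 0.057, 0.001], [0.001, -0.002, -1.0]]
contact_force: [0.1, 0.2, -0.8]
width: -0.003
gripper_force: 0.0
soap 8.950095238095239 bowl 7.030694444444444 disc 4.232222222222222
the job is handed in; nothing more can be done
None
```

I screwed all three wing bolts clockwise to a hard stop; each then held against a 20–27 N side push. The arm is clear and touching nothing, and I handed the job in at about 29.5 s; no verdict came back, and I never steered the arm near the bowl, disc or bottle, but my closing image comparison was too coarse to measure their positions.

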